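# Third hand at the microscope bench: hold a module against the sprung stop

## Task

Take the aluminium module housing from the black carrier, set it flat on the grey fixture plate with its plain end (the end without the brass connector) towards the orange sprung stop, centred on the stop and square to it, and push the stop back with it until the stop's black pointer stands in the green band (about 4 to 9 N), never into the red. Finish while still holding the module there with that steady push, without letting go, so that a colleague can drive the screws. Leave the screwdriver, the screw jar and the loose cover where they are.

Things in the scene. Friction and masses are not known exactly. Their poses are not given: they have to be found in the camera images.
- module_center (a point): aluminium module housing, a solid-sided block 80 mm long (its x), 44 mm wide (y), 36 mm high (z), 250 g give or take, with a gold-coloured circuit on its top face. This point is its centre, 18 mm above its underside. Its +x end is plain and flat; from its -x end a brass connector (11 mm thick) sticks out 10 mm. It starts lying flat, top up, on the carrier, turned by up to about 30 degrees from the carrier's long axis. The 44 mm width is the one to grip.
- carrier: fixed black plastic slab, 140 x 120 x 12 mm, on which the module starts; origin at the centre of its underside on the bench, x along its 140 mm side.
- fixture: fixed grey steel fixture plate, 240 mm (x) by 130 mm (y) by 12 mm, origin at the centre of its underside on the bench, z up. The module lies on its top (12 mm above the bench), on the clear area at x from -120 to +20 mm, and is pushed along +x, with its own +x the same way, centred on y = 0. At x from 84 to 112 mm stands a dark spring block, 90 mm wide, top 52 mm above the bench. The plate's -y edge carries a white scale strip with the green and the red field.
- stop_face (a point): centre of the flat front face of the orange sprung stop, which moves with it; at rest 20 mm in +x from the fixture's origin, 28 mm above the bench. The face is 74 mm wide (y) and 32 mm high, looks to the fixture's -x, and has the fixture's axes. A black pointer reaches from the stop sideways (-y) over the scale strip.
- stop (a joint): how far the stop is pushed back (to the fixture's +x), in m: 0 at rest, 0.030 at its end. A spring of 500 N/m (no preload) pushes it back, so 0.013 m is 6.5 N. The pointer is in the green band from 0.008 to 0.018 and enters the red at 0.024.
- driver: screwdriver, about 170 mm long, lying on the bench beside the fixture on its -y side, roughly parallel to the fixture's x; to be left alone.
- pot: clear screw jar with blue cap, 48 mm across, 50 mm high, standing on the carrier's -y side; to be left alone. Origin at its underside.
- cover: loose flat aluminium cover with a blue patch, 80 x 44 x 8 mm, lying beside the fixture on its +y side; to be left alone.
Things that resemble listed ones, but are neither listed nor needed, are in the scene too. Of the things shaped like the part that bears module_center, the aluminium one is meant.

How it is judged:
On the way, in this order (a step that is already met when the one before it is completed fails the run):
1. the module lies flat on the fixture plate, in front of the stop (z of module_center in the frame of fixture between 0.027 and 0.0335 m and x of module_center in the frame of fixture between -0.12 and 0.01 m and y of module_center in the frame of fixture between -0.05 and 0.05 m), for 0.1 s.
2. the module pushes the stop's pointer into the green band (value of joint stop between 0.008 and 0.018 m and contact force between module and stop between 3 and 11 N), for 0.2 s.
At the end, for the whole second after the job is handed in: the robot still pushes the module, which lies flat on the plate (within 3 mm, tilt under 0.06 rad), plain end on the stop, within 12 mm of its middle and 0.09 rad of square; the stop is 8 to 18 mm back and still (under 4 mm/s), the force between them 3 to 11 N (all of step 2 and z of module_center in the frame of fixture between 0.027 and 0.0335 m and angle between module_center's own z axis and vertical below 0.06 rad and y of module_center in the frame of fixture between -0.012 and 0.012 m and angle between the x axis of module_center and the x axis of fixture, either way round below 0.09 rad and x of module_center in the frame of stop_face between -0.0435 and -0.036 m and (contact force between module and the fingers above 1 N or contact force between module and the arm above 1 N) and velocity of joint stop between -0.004 and 0.004 m/s); the arm keeps its last pose, push and grip.
It fails at once if the stop's pointer is pushed into the red (24 mm or more) (value of joint stop above 0.024 m).
It fails at once if the screwdriver is moved more than 20 mm (distance of driver from where it was at the start of the episode above 0.02 m).
It fails at once if the screw jar is moved more than 20 mm (distance of pot from where it was at the start of the episode above 0.02 m).
It fails at once if the loose cover is moved more than 20 mm (distance of cover from where it was at the start of the episode above 0.02 m).
It also fails if it takes over 40 s, if anything falls off the work surface, if the arm or the gripper's body presses on something with over 40 N, if the wrist force passes 120 N, or if a joint passes its speed limit or range.

## Robot

A 6-joint arm with a two-finger parallel gripper is mounted at the origin on the work surface. World frame = base frame: x ahead of the robot, y to its left, z up, the work surface at z = 0. Lengths are in m, angles in rad, forces in N, time in s.
With the tool pointing down it reaches from about 0.3 to 0.775 m from the base axis. Payload 14.6 kg.
Tool frame: the origin (TCP) lies at the very end of the fingers, on their centre line; the grasp point (between the pads) lies 19 mm behind it; y points along the fingers, x is the direction in which the jaws open and shut, and the axes are right-handed (so a half turn about y gives the same grasp; the last joint's range is limited). The gripper opens to 94 mm and grips with 3 to 60 N. Pads are 16 mm wide; open, the fingers measure 119 mm over their backs; the gripper's body (75 mm by 177 mm) begins 78 mm behind the grasp point.
Start: joints at [1.211, 0.3, 1.521, -0, 1.321, -0.067], TCP at [0.159, 0.527, 0.205] pointing down, gripper open.
Joint ranges: [-3.03, 3.03], [-0.79, 2.21], [0.23, 2.52], [-1.04, 4.18], [0, 3.07], [-2.55, 2.55]. Speed limits (rad/s): [2.22, 2.22, 2.57, 3.14, 3.14, 3.14].

## Interface

Orientations are given as [roll, pitch, yaw] about the fixed x, y, z axes, in that order (R = Rz(yaw) Ry(pitch) Rx(roll)).
In Python, from station import * gives the robot as it stands.
- The arm moves only by the tool send_rows, never from a script. Its argument "series" is text: rows parted by semicolons, each of 7 numbers parted by spaces: the turn, a rotation vector about the tool's x, y, z in units of 5 degrees (1.0 is 5 degrees), then the shift along the tool's x, y, z in cm, then the opening, from -1 (shut) to 1 (fully open). A call has exactly 10 rows; each row is the pose to reach, as a shift and turn from the pose commanded when the call began, along the tool's axes at that moment; what a row does not reach only later rows make up. A row lasts 1/12 s, in which the tool goes at most 41.7 mm and 7.16 degrees, less where a joint would pass 70% of its speed; a pose out of reach is approached as far as the arm can. A call with a gripper value outside its range is refused whole. The fingers move at their own pace and stop on an object; "newtons" is the grip in N (left out, the last holds). Time passes only in rows, so rows that repeat a pose let the fingers close, or fill a call up. It gives the time, the measured TCP pose, the force and the opening at its end, in the units of the state.
- get_obs(): the state, without advancing time (a new reading comes with each control period).
- camera(name): name is "scene" or "side" or "wrist"; returns the picture (480x640x3 uint8, red, green, blue); there is no depth.
- camera_info(name): a dict with "K" (3x3 intrinsics, pixels), "R" (3x3) and "t" (3): a world point X has camera coordinates R X + t; the wrist camera has in their place "mount" (4x4, takes a point from camera to tool coordinates, whose origin is the TCP and whose axes are the tool frame's). Camera axes: x right, y down, z forward; pixel columns grow to the right and rows downward; lengths in m; the calibration is good to about 2 mm. A picture is of the moment at which its call begins: read the wrist's pose just before it. camera_info takes no time and is no camera call.
- hand_in(): hands the job in, once; it reports no verdict.
The state is a dict: "time_s": time; "qpos": joint angles; "joint_vel": joint speeds; "tau": joint torques, N m; "ee_pos": TCP position; "eef_rot": TCP orientation; "force": force on the tool from outside, world axes, zero at the start; "moment": the same for the moment, N m; "grip_width": finger opening in m.
Only numpy, scipy, OpenCV 4.12 (cv2) and the standard library are available. Lean on these libraries where they do the work, as an engineer would, in place of code of your own. Each camera call takes 0.05 s, during which the arm holds its last target. There are 200 camera calls.

## Working session

There is one attempt and no reset: what is moved stays moved. The work goes in short steps, Python scripts to look and compute and a tool call to move; the robot and the scene stay as the last step left them, time stands still between calls to the robot, and variables do not carry over. Pictures are saved under pics/ and viewed, on a budget of 10 in all, crops included, one or two more only if the job needs it, and the job is handed in when it is done.

Besides the shell and the picture viewer there is one more tool, called after "Call:" as name(argument=value, ...) on one line, values as JSON. send_rows: Moves the arm, as the interface text tells. Its arguments: {"type":"object","properties":{"series":{"type":"string"},"newtons":{"type":"number"}},"required":["series"]}

```bash
mkdir -p pics
python3 - <<'E'
from station import *
import cv2,numpy as np
o=get_obs();print(o)
for n in("scene","side"):
    cv2.imwrite(f"pics/{n}0.png",camera(n)[:,:,::-1])
    print(n,camera_info(n))
print(camera_info("wrist"))
E
```

```text
{'time_s': 0.0, 'qpos': array([ 1.21140240e+00,  3.00450148e-01,  1.52160735e+00,  5.13289359e-05,
        1.32068378e+00, -6.65537621e-02]), 'joint_vel': array([ 0.00039746,  0.0018213 ,  0.00052243,  0.00205577, -0.00165563,
       -0.00098442]), 'tau': array([ 1.85030731e-03, -5.31810451e+01, -3.52742565e+01,  7.09202746e-02,
        2.43278418e-02, -1.22214001e-04]), 'ee_pos': array([0.15864082, 0.52634371, 0.20488671]), 'eef_rot': array([-1.57067033e+00,  1.14278177e-03,  1.27794350e+00]), 'force': array([-0.76549915, -0.33441254,  0.07810637]), 'moment': array([-0.06428823,  0.01042565,  0.00293741]), 'grip_width': 0.0935533223721395}
scene {'K': array([[442.81790454,   0.        , 315.56292102],
       [  0.        , 442.81790454, 236.32263919],
       [  0.        ,   0.        ,   1.        ]]), 'R': array([[ 0.36806096,  0.92958284,  0.02017117],
       [ 0.54379757, -0.19761411, -0.81561808],
       [-0.75419847,  0.31116621, -0.57823893]]), 't': array([-0.17348643, -0.28148094,  1.20643241])}
side {'K': array([[492.93573815,   0.        , 326.67369861],
       [  0.        , 492.93573815, 238.6875154 ],
       [  0.        ,   0.        ,   1.        ]]), 'R': array([[ 0.990251  , -0.13927593, -0.00227599],
       [-0.10299418, -0.72109173, -0.68514153],
       [ 0.09378253,  0.6786965 , -0.72840641]]), 't': array([-0.56528737,  0.04997747,  1.00584516])}
{'K': array([[344.41622894,   0.        , 323.40952186],
       [  0.        , 344.41622894, 241.13475544],
       [  0.        ,   0.        ,   1.        ]]), 'mount': array([[ 9.99998796e-01,  1.46404334e-03,  5.14513467e-04,
        -8.94811488e-04],
       [-1.32365999e-04, -2.49874030e-01,  9.68278344e-01,
        -1.79246542e-01],
       [ 1.54616501e-03, -9.68277246e-01, -2.49873535e-01,
         7.24795291e-02],
       [ 0.00000000e+00,  0.00000000e+00,  0.00000000e+00,
         1.00000000e+00]])}
```

View pics/scene0.png

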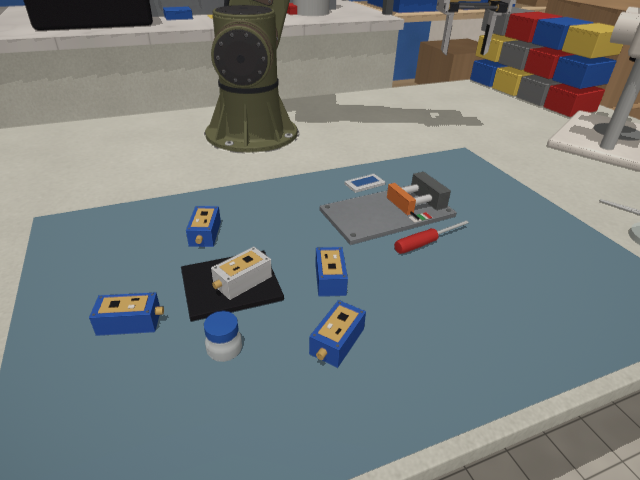

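View pics/side0.png

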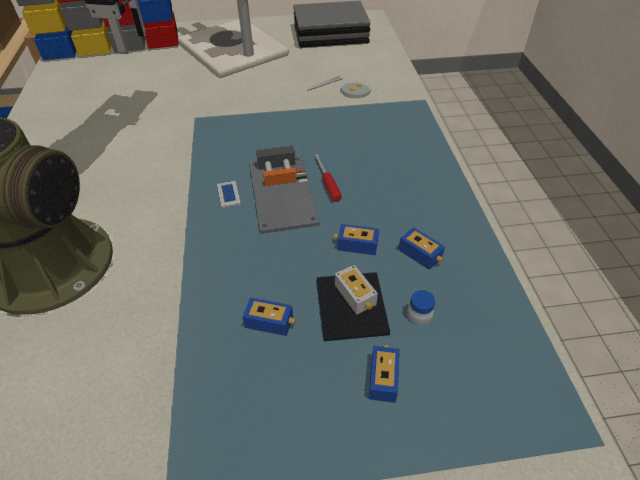

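The scene view shows the white/aluminium module on the black carrier at about (242,271), with the connector towards (217,284). The fixture is at about (387,210), with the stop towards the right. In the side view the module is at (356,289) with its connector at (369,306), and the fixture is at (283,195) with the stop at (280,177). The blue blocks are decoys. I'll enlarge both views to get corners.

Run:
```python
import cv2,numpy as np
a=cv2.imread("pics/scene0.png");b=cv2.imread("pics/side0.png")
t=lambda im,x,y,w,h:cv2.resize(im[y:y+h,x:x+w],(400,300),interpolation=cv2.INTER_CUBIC)
# scene module 100x75 @ (190,235) x4 ; scene fixture 160x120@(310,150) x2.5
r1=np.hstack([t(a,190,235,100,75),t(a,315,165,144,108)])
r2=np.hstack([t(b,310,255,100,75),t(b,220,140,133.33.__int__(),100)])
cv2.imwrite("pics/crops.png",np.vstack([r1,r2]))
```

```text
(no output)
```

View pics/crops.png

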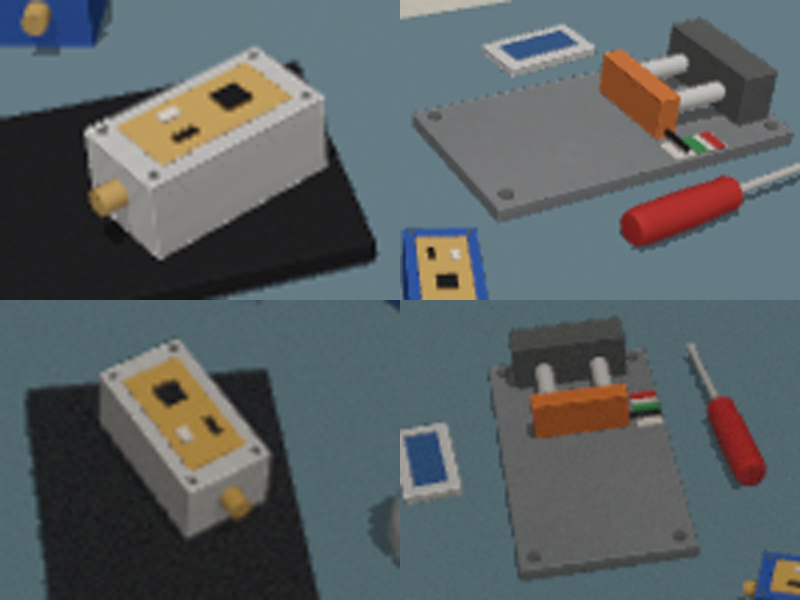

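```bash
cat > fit.py <<'E'
from station import *
import numpy as np
from scipy.optimize import least_squares
def proj(n,X):
    c=camera_info(n);p=(c["K"]@(c["R"]@np.asarray(X,float).T+c["t"][:,None]));return (p[:2]/p[2]).T
def fit(z0,obs,x0):
    def res(p):
        c,s=np.cos(p[2]),np.sin(p[2]);r=[]
        for n,o in obs.items():
            L=np.array([q[0] for q in o],float);P=np.array([q[1] for q in o],float)
            W=np.c_[p[0]+c*L[:,0]-s*L[:,1],p[1]+s*L[:,0]+c*L[:,1],z0+L[:,2]]
            r.append((proj(n,W)-P).ravel())
        return np.concatenate(r)
    s=least_squares(res,x0,loss="soft_l1");return s.x,np.round(res(s.x).reshape(-1,2),1)
E
python3 - <<'E'
from fit import *
def m(u,v,sx,ox,oy,sy=None): 
    return ((u+.5)/sx-.5+ox,(v+.5)/(sy or sx)-.5+oy)
a=lambda u,v:m(u,v,4,190,235); b=lambda u,v:m(u,v-300,4,310,255)
H=[(.04,.022,.036),(-.04,.022,.036),(.04,-.022,.036),(-.04,-.022,.036),(-.04,-.022,0)]
mod=dict(scene=list(zip(H,[a(255,48),a(87,130),a(325,97),a(152,185),a(160,258)]))+[((.04,-.022,0),a(326,165))],
 side=list(zip(H[:4],[b(100,375),b(188,487),b(177,340),b(268,455)]))+[((-.04,.022,0),b(190,537)),((-.04,-.022,0),b(268,500))])
print(*fit(.012,mod,[.5,-.1,2.]))
c=lambda u,v:m(u-400,v,400/144,315,165); d=lambda u,v:m(u-400,v-300,400/133,220,140,3)
fx=dict(scene=[((-.12,.065,.012),c(413,115)),((-.12,-.065,.012),c(500,210)),((.12,-.065,.012),c(792,131)),((.02,.037,.044),c(602,55)),((.02,-.037,.044),c(665,97)),((.02,-.037,.012),c(662,135))],
 side=[((-.12,.065,.012),d(520,570)),((-.12,-.065,.012),d(697,546)),((.12,.065,.012),d(492,368)),((.12,-.065,.012),d(645,350)),((.02,.037,.012),d(537,436)),((.02,-.037,.012),d(630,424)),((.02,.037,.044),d(531,405))])
print(*fit(0,fx,[.5,.2,1.6]))
E
```

```text
[ 0.60010177 -0.17367966  1.95514561] [[ 0.  -0.9]
 [-1.  -0. ]
 [-0.1 -0.5]
 [-0.3  0.7]
 [-0.   0.8]
 [ 0.5  0.4]
 [-0.5 -0.9]
 [ 0.4  1.2]
 [ 0.1 -1.2]
 [ 0.9 -0.8]
 [-1.   0.3]
 [-0.5 -0.3]]
[0.48684273 0.14775391 1.6325153 ] [[-0.2 -1.1]
 [-0.1 -0.3]
 [ 1.5 -0.3]
 [ 0.6 -0.7]
 [-0.8  1.5]
 [-2.1  2. ]
 [-0.  -0.2]
 [ 0.8 -0.9]
 [-1.3 -1.1]
 [-0.1 -1.7]
 [-0.2  0.7]
 [ 0.2  0.5]
 [ 0.5  0.4]]
```

```bash
cat > go.py <<'E'
from station import *
import sys,numpy as np
from scipy.spatial.transform import Rotation as Ro
def rel(x,y,z,yaw):
    o=get_obs();A=Ro.from_euler("xyz",o["eef_rot"]);B=Ro.from_euler("xyz",[-np.pi/2,0,yaw])
    rv=np.degrees((A.inv()*B).as_rotvec())/5; s=A.inv().apply(np.array([x,y,z])-o["ee_pos"])*100
    print("t",round(o["time_s"],2),"turn",rv.round(3),"shift_cm",s.round(3),"F",o["force"].round(2),"w",round(o["grip_width"],4))
if __name__=="__main__": rel(*map(float,sys.argv[1:5]))
E
python3 go.py .6 -.174 .16 .384
```

```text
t 0.1 turn [ 5.0000e-03  1.0245e+01 -1.1000e-02] shift_cm [-54.316   4.547 -62.469] F [0.7  0.15 0.75] w 0.094
```

Call:
send_rows(series="0 1.2 0 -2.2 0.2 -2.5 1;0 2.4 0 -4.4 0.4 -5 1;0 3.6 0 -6.6 0.6 -7.5 1;0 4.8 0 -8.8 0.8 -10 1;0 6 0 -11 1 -12.5 1;0 7.2 0 -13.2 1.2 -15 1;0 8.4 0 -15.4 1.4 -17.5 1;0 9.4 0 -17.6 1.6 -20 1;0 10.24 0 -19.8 1.8 -22.5 1;0 10.24 0 -22 2 -25 1")

```text
time_s: 0.93
ee_pos: [0.335, 0.2423, 0.1853]
eef_rot: [-1.571, 0.0, 0.38]
force: [-0.3, 0.4, 0.9]
grip_width: 0.0938
```

```bash
python3 go.py .6 -.174 .16 .384; python3 -c "
from station import *
print(get_obs()['ee_pos'],get_obs()['eef_rot'])"
```

```text
t 0.93 turn [ 0.    -0.049 -0.001] shift_cm [  9.184   2.53  -48.482] F [-0.31  0.36  0.93] w 0.0938
[0.33500972 0.24225054 0.18529923] [-1.57081465e+00  8.78698783e-05  3.79691041e-01]
```

Call:
send_rows(series="0 0 0 0.7 0.2 -3.8 1;0 0 0 1.4 0.4 -7.6 1;0 0 0 2.1 0.6 -11.4 1;0 0 0 2.8 0.8 -15.2 1;0 0 0 3.5 1 -19 1;0 0 0 4.2 1.2 -22.8 1;0 0 0 4.9 1.4 -26.6 1;0 0 0 5.6 1.6 -30.4 1;0 0 0 6.4 1.8 -34.2 1;0 0 0 7.2 2 -38 1")

```text
time_s: 1.77
ee_pos: [0.5444, -0.0834, 0.165]
eef_rot: [-1.57, 0.0, 0.384]
force: [-0.2, -0.1, -0.3]
grip_width: 0.0942
```

```bash
python3 go.py .6 -.174 .16 .384
```

```text
t 1.77 turn [-0.004  0.001 -0.005] shift_cm [  1.76    0.499 -10.485] F [-0.19 -0.06 -0.34] w 0.0942
```

Call:
send_rows(series="0 0 0 0.6 0.2 -3.5 1;0 0 0 1.2 0.4 -7 1;0 0 0 1.76 0.5 -10 1;0 0 0 1.76 0.5 -10.48 1;0 0 0 1.76 0.5 -10.48 1;0 0 0 1.76 0.5 -10.48 1;0 0 0 1.76 0.5 -10.48 1;0 0 0 1.76 0.5 -10.48 1;0 0 0 1.76 0.5 -10.48 1;0 0 0 1.76 0.5 -10.48 1")

```text
time_s: 2.6
ee_pos: [0.5994, -0.1714, 0.1608]
eef_rot: [-1.571, -0.0, 0.385]
force: [0.1, -1.1, -0.3]
grip_width: 0.0943
```

```bash
cat >> fit.py <<'E'
def wproj(o,X):
    from scipy.spatial.transform import Rotation as Ro
    c=camera_info("wrist");T=np.eye(4);T[:3,:3]=Ro.from_euler("xyz",o["eef_rot"]).as_matrix();T[:3,3]=o["ee_pos"]
    M=np.linalg.inv(T@c["mount"]);X=np.asarray(X,float);p=c["K"]@(M[:3,:3]@X.T+M[:3,3:]);return (p[:2]/p[2]).T
E
python3 - <<'E'
from fit import *
import cv2,pickle
o=get_obs();im=camera("wrist");pickle.dump((dict(o),im),open("w1.pkl","wb"))
im=im[:,:,::-1].copy();p=[.6001,-.1737,1.955];c,s=np.cos(p[2]),np.sin(p[2])
for l in[(.04,.022,.036),(-.04,.022,.036),(.04,-.022,.036),(-.04,-.022,.036)]:
    q=wproj(o,[[p[0]+c*l[0]-s*l[1],p[1]+s*l[0]+c*l[1],.012+l[2]]])[0];print(l,q.round(1))
    cv2.circle(im,tuple(int(round(t)) for t in q),3,(0,0,255),1)
print(o["ee_pos"],o["eef_rot"])
cv2.imwrite("pics/w1.png",im)
E
```

```text
(0.04, 0.022, 0.036) [297.8 193.8]
(-0.04, 0.022, 0.036) [299.2 282.5]
(0.04, -0.022, 0.036) [349.8 193.9]
(-0.04, -0.022, 0.036) [347.9 282.7]
[ 0.59943241 -0.17143629  0.16083276] [-1.57109655e+00 -3.76237875e-04  3.85128694e-01]
```

View pics/w1.png

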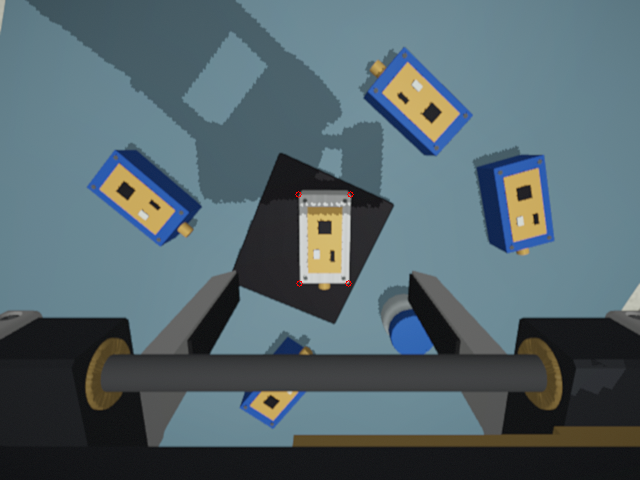

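The predicted corners (circles, ±1 px) fall on the module at (298..350, 194..283), so the fit is confirmed. Next I'll check jar clearance before descending.

```bash
python3 - <<'E'
from fit import *
from scipy.optimize import fsolve
j=fsolve(lambda p:proj("side",[[p[0],p[1],.05]])[0]-[423,298],[.65,-.2]);print("jar",j)
d=j-np.array([.6001,-.1737]);a=.384;print("tool x,z",d@[np.cos(a),np.sin(a)],d@[-np.sin(a),np.cos(a)])
E
python3 go.py .6001 -.1737 .018 .385
```

```text
jar [ 0.7130738  -0.22723556]
tool x,z 0.08469017265232831 -0.09196037086684886
t 2.65 turn [ 0.003 -0.     0.003] shift_cm [-0.023 14.276 -0.22 ] F [ 0.03 -0.2  -0.39] w 0.0939
```

Call:
send_rows(series="0 0 0 0 2 -0.2 0.4;0 0 0 0 4.5 -0.22 0.4;0 0 0 0 7 -0.22 0.4;0 0 0 0 9.5 -0.22 0.4;0 0 0 0 11.5 -0.22 0.4;0 0 0 0 13 -0.22 0.4;0 0 0 0 14 -0.22 0.4;0 0 0 0 14.25 -0.22 0.4;0 0 0 0 14.25 -0.22 0.4;0 0 0 0 14.25 -0.22 0.4")

```text
time_s: 3.48
ee_pos: [0.6008, -0.1742, 0.0189]
eef_rot: [-1.572, -0.001, 0.385]
force: [0.6, 0.3, -0.2]
grip_width: 0.0658
```

Call:
send_rows(series="0 0 0 0 0 0 0.2;0 0 0 0 0 0 0;0 0 0 0 0 0 -0.2;0 0 0 0 0 0 -0.4;0 0 0 0 0 0 -0.4;0 0 0 0 0 0 -0.4;0 0 0 0 0 0 -0.4;0 0 0 0 0 0 -0.4;0 0 0 0 0 0 -0.4;0 0 0 0 0 0 -0.4", newtons=30)

```text
time_s: 4.32
ee_pos: [0.6006, -0.1741, 0.0185]
eef_rot: [-1.571, -0.001, 0.384]
force: [-0.6, 1.0, 4.9]
grip_width: 0.0438
```

```bash
python3 go.py .6001 -.1737 .018 .385
```

```text
t 4.32 turn [ 0.006 -0.007  0.007] shift_cm [-0.026  0.046  0.058] F [-0.63  0.95  4.91] w 0.0438
```

Call:
send_rows(series="0 0 0 0 -1 0 -0.4;0 0 0 0 -3 0 -0.4;0 0 0 0 -5.5 0 -0.4;0 0 0 0 -8 0 -0.4;0 0 0 0 -10 0 -0.4;0 0 0 0 -11.5 0 -0.4;0 0 0 0 -12 0 -0.4;0 0 0 0 -12 0 -0.4;0 0 0 0 -12 0 -0.4;0 0 0 0 -12 0 -0.4")

```text
time_s: 5.15
ee_pos: [0.5997, -0.1739, 0.1364]
eef_rot: [-1.569, 0.002, 0.384]
force: [-0.1, 0.6, -4.4]
grip_width: 0.0441
```

```bash
python3 go.py .4905 .0879 .14 .0617
```

```text
t 5.15 turn [-0.014  3.698 -0.024] shift_cm [-0.303 -0.311 28.363] F [-0.11  0.59 -4.36] w 0.0441
```

Call:
send_rows(series="0 0.4 0 0 -0.1 1.5 -0.4;0 0.8 0 0 -0.2 4.5 -0.4;0 1.3 0 -0.1 -0.3 8 -0.4;0 1.8 0 -0.1 -0.3 11.5 -0.4;0 2.3 0 -0.2 -0.3 15 -0.4;0 2.8 0 -0.2 -0.3 18.5 -0.4;0 3.2 0 -0.3 -0.3 22 -0.4;0 3.5 0 -0.3 -0.3 25 -0.4;0 3.7 0 -0.3 -0.3 27.4 -0.4;0 3.7 0 -0.3 -0.3 28.36 -0.4")

```text
time_s: 5.98
ee_pos: [0.4896, 0.09, 0.1401]
eef_rot: [-1.571, 0.002, 0.063]
force: [0.8, -0.3, -2.4]
grip_width: 0.0437
```

Call:
send_rows(series="0 0 0 0 0 0 -0.4;0 0 0 0 0 0 -0.4;0 0 0 0 0 0 -0.4;0 0 0 0 0 0 -0.4;0 0 0 0 0 0 -0.4;0 0 0 0 0 0 -0.4;0 0 0 0 0 0 -0.4;0 0 0 0 0 0 -0.4;0 0 0 0 0 0 -0.4;0 0 0 0 0 0 -0.4")

```text
time_s: 6.82
ee_pos: [0.4912, 0.0877, 0.1409]
eef_rot: [-1.571, -0.0, 0.062]
force: [-0.4, -0.5, -4.4]
grip_width: 0.0439
```

Run:
```python
from fit import *
import cv2,pickle
o=get_obs();im=camera("wrist");pickle.dump((dict(o),im),open("w2.pkl","wb"))
im=im[:,:,::-1].copy();p=[.4868,.1478,1.6325];c,s=np.cos(p[2]),np.sin(p[2])
for l in[(-.12,.065,.012),(-.12,-.065,.012),(.12,.065,.012),(.12,-.065,.012),(.02,.037,.044),(.02,-.037,.044),(.02,-.037,.012),(.02,.037,.012),(.084,.045,.052),(.084,-.045,.052)]:
    q=wproj(o,[[p[0]+c*l[0]-s*l[1],p[1]+s*l[0]+c*l[1],l[2]]])[0];print(l,q.round(1))
    cv2.circle(im,tuple(int(round(t)) for t in q),3,(0,0,255),1)
print(o["ee_pos"],o["eef_rot"],o["force"])
cv2.imwrite("pics/w2.png",cv2.resize(im,(800,600),interpolation=cv2.INTER_CUBIC))
```

```text
(-0.12, 0.065, 0.012) [255.4 293.2]
(-0.12, -0.065, 0.012) [390.5 293.4]
(0.12, 0.065, 0.012) [240.7   9.6]
(0.12, -0.065, 0.012) [405.8   9.9]
(0.02, 0.037, 0.044) [275.  140.6]
(0.02, -0.037, 0.044) [371.1 140.7]
(0.02, -0.037, 0.012) [366.1 141.9]
(0.02, 0.037, 0.012) [280.1 141.8]
(0.084, 0.045, 0.052) [259.   45.1]
(0.084, -0.045, 0.052) [387.3  45.3]
[0.49116961 0.08768284 0.14094827] [-1.57078412e+00 -1.57484250e-05  6.15007954e-02] [-0.40174051 -0.48303676 -4.43333547]
```

View pics/w2.png

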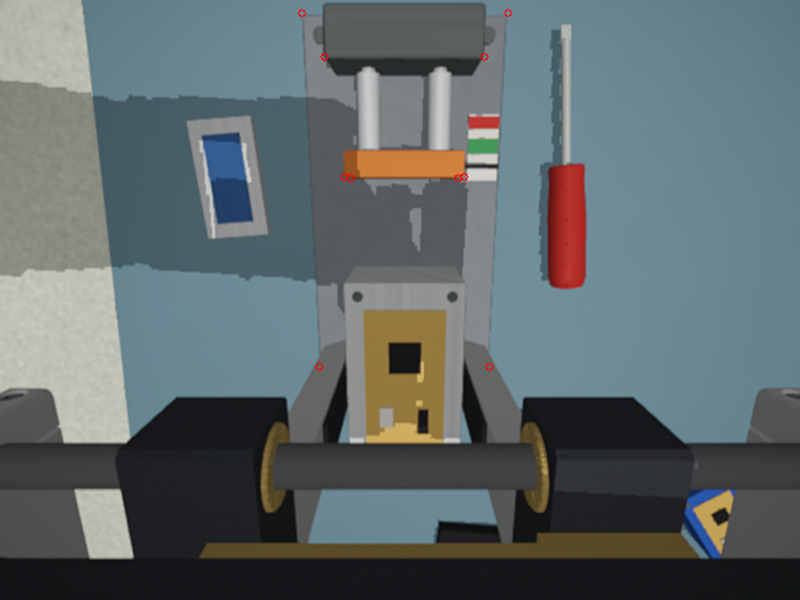

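The overlay points match the fixture, stop and block to about 1 px. The stop face sits at row 178 and columns 344–465, and the held module at columns 345–464, so it is square and centred. Next is lowering it.

```bash
python3 go.py .4899 .0979 .022 .0617
```

```text
t 6.87 turn [ 0.    -0.002  0.001] shift_cm [-0.066 11.897  1.027] F [ 0.67 -0.39 -3.89] w 0.0439
```

Call:
send_rows(series="0 0 0 0 1.5 0.4 -0.4;0 0 0 0 3.5 0.8 -0.4;0 0 0 -0.06 6 1 -0.4;0 0 0 -0.06 8 1 -0.4;0 0 0 -0.06 10 1 -0.4;0 0 0 -0.06 11 1 -0.4;0 0 0 -0.06 11.6 1 -0.4;0 0 0 -0.06 11.8 1 -0.4;0 0 0 -0.06 11.9 1 -0.4;0 0 0 -0.06 11.9 1 -0.4")

```text
time_s: 7.7
ee_pos: [0.4905, 0.0977, 0.0227]
eef_rot: [-1.571, -0.001, 0.061]
force: [0.3, 0.5, -3.3]
grip_width: 0.0438
```

Call:
send_rows(series="0 0 0 0 0.1 0 -0.4;0 0 0 0 0.15 0 -0.4;0 0 0 0 0.2 0 -0.4;0 0 0 0 0.2 0 -0.4;0 0 0 0 0.2 0 -0.4;0 0 0 0 0.2 0 -0.4;0 0 0 0 0.2 0 -0.4;0 0 0 0 0.2 0 -0.4;0 0 0 0 0.2 0 -0.4;0 0 0 0 0.2 0 -0.4")

```text
time_s: 8.53
ee_pos: [0.4899, 0.0976, 0.0199]
eef_rot: [-1.571, 0.0, 0.061]
force: [-0.6, 0.2, -3.6]
grip_width: 0.0438
```

Call:
send_rows(series="0 0 0 0 0.05 0 -0.4;0 0 0 0 0.1 0 -0.4;0 0 0 0 0.1 0 -0.4;0 0 0 0 0.1 0 -0.4;0 0 0 0 0.1 0 -0.4;0 0 0 0 0.1 0 -0.4;0 0 0 0 0.1 0 -0.4;0 0 0 0 0.1 0 -0.4;0 0 0 0 0.1 0 -0.4;0 0 0 0 0.1 0 -0.4")

```text
time_s: 9.37
ee_pos: [0.4899, 0.0976, 0.0189]
eef_rot: [-1.571, 0.0, 0.062]
force: [-0.6, -0.9, -2.8]
grip_width: 0.0435
```

Call:
send_rows(series="0 0 0 0 0.05 0 -0.4;0 0 0 0 0.05 0 -0.4;0 0 0 0 0.05 0 -0.4;0 0 0 0 0.05 0 -0.4;0 0 0 0 0.05 0 -0.4;0 0 0 0 0.05 0 -0.4;0 0 0 0 0.05 0 -0.4;0 0 0 0 0.05 0 -0.4;0 0 0 0 0.05 0 -0.4;0 0 0 0 0.05 0 -0.4")

```text
time_s: 10.2
ee_pos: [0.49, 0.0977, 0.0185]
eef_rot: [-1.571, -0.0, 0.062]
force: [-0.5, 0.1, -2.7]
grip_width: 0.0435
```

```bash
python3 go.py .4899 .0979 .018 .0617
```

```text
t 10.2 turn [ 0.    -0.002  0.002] shift_cm [-0.01   0.048  0.025] F [-0.54  0.14 -2.65] w 0.0435
```

Call:
send_rows(series="0 0 0 0 0.05 0 -0.4;0 0 0 0 0.05 0 -0.4;0 0 0 0 0.05 0 -0.4;0 0 0 0 0.05 0 -0.4;0 0 0 0 0.05 0 -0.4;0 0 0 0 0.05 0 -0.4;0 0 0 0 0.05 0 -0.4;0 0 0 0 0.05 0 -0.4;0 0 0 0 0.05 0 -0.4;0 0 0 0 0.05 0 -0.4")

```text
time_s: 11.03
ee_pos: [0.49, 0.0977, 0.0184]
eef_rot: [-1.571, -0.0, 0.062]
force: [-3.7, -1.2, 6.8]
grip_width: 0.0442
```

```bash
python3 go.py .4899 .0979 .018 .0617
```

```text
t 11.03 turn [ 0.    -0.002  0.001] shift_cm [-0.007  0.045  0.024] F [-3.67 -1.18  6.76] w 0.0442
```

The module is down: Fz jumped to +6.8 N. I'll ease off 0.3 mm and push forward slowly.

Call:
send_rows(series="0 0 0 0 -0.03 0 -0.4;0 0 0 0 -0.03 0.3 -0.4;0 0 0 0 -0.03 0.7 -0.4;0 0 0 0 -0.03 1.1 -0.4;0 0 0 0 -0.03 1.5 -0.4;0 0 0 0 -0.03 1.9 -0.4;0 0 0 0 -0.03 2.3 -0.4;0 0 0 0 -0.03 2.5 -0.4;0 0 0 0 -0.03 2.6 -0.4;0 0 0 0 -0.03 2.6 -0.4", newtons=40)

```text
time_s: 11.87
ee_pos: [0.4885, 0.1241, 0.0184]
eef_rot: [-1.571, -0.001, 0.062]
force: [-0.5, -0.8, 5.6]
grip_width: 0.0436
```

```bash
python3 go.py .4873 .1408 .018 .0617
```

```text
t 11.87 turn [-0.002  0.001  0.006] shift_cm [-0.018  0.044  1.675] F [-0.46 -0.82  5.62] w 0.0436
```

Call:
send_rows(series="0 0 0 0 -0.02 0.2 -0.4;0 0 0 0 -0.02 0.4 -0.4;0 0 0 -0.01 -0.02 0.6 -0.4;0 0 0 -0.01 -0.02 0.8 -0.4;0 0 0 -0.01 -0.02 1 -0.4;0 0 0 -0.01 -0.02 1.15 -0.4;0 0 0 -0.01 -0.02 1.3 -0.4;0 0 0 -0.01 -0.02 1.3 -0.4;0 0 0 -0.01 -0.02 1.3 -0.4;0 0 0 -0.01 -0.02 1.3 -0.4")

```text
time_s: 12.7
ee_pos: [0.4875, 0.1366, 0.0185]
eef_rot: [-1.571, -0.0, 0.062]
force: [0.5, -3.9, 3.2]
grip_width: 0.0436
```

```bash
python3 go.py .4873 .1408 .018 .0617
python3 - <<'E'
from station import *
import cv2,numpy as np
a=camera("wrist")[:,:,::-1];b=camera("side")[:,:,::-1]
t=lambda im,x,y,w,h:cv2.resize(im[y:y+h,x:x+w],(400,600),interpolation=cv2.INTER_CUBIC)
cv2.imwrite("pics/p1.png",np.hstack([t(a,250,30,160,240),t(b,250,130,80,120)]))
E
```

```text
t 12.7 turn [ 0.002 -0.002  0.002] shift_cm [0.003 0.045 0.421] F [ 0.53 -3.9   3.19] w 0.0436
```

View pics/p1.png

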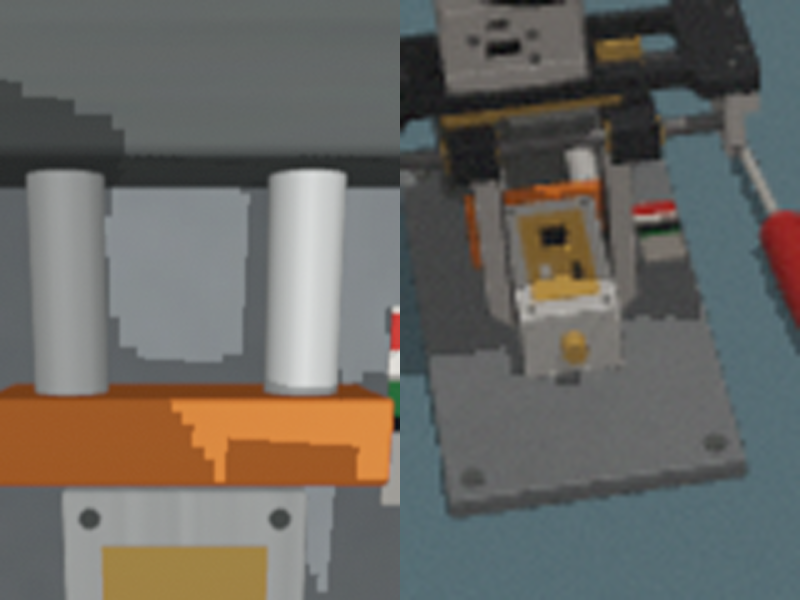

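The module butts flat and square against the stop, and the pointer (wrist crop at about (395,425)) stands at the near edge of green. That matches the −3.9 N reading, so another 4.5 mm should bring it to mid-band.

Call:
send_rows(series="0 0 0 0 0 0.1 -0.4;0 0 0 0 0 0.2 -0.4;0 0 0 0 0 0.3 -0.4;0 0 0 0 0 0.4 -0.4;0 0 0 0 0 0.45 -0.4;0 0 0 0 0 0.45 -0.4;0 0 0 0 0 0.45 -0.4;0 0 0 0 0 0.45 -0.4;0 0 0 0 0 0.45 -0.4;0 0 0 0 0 0.45 -0.4")

```text
time_s: 13.63
ee_pos: [0.4873, 0.1407, 0.0184]
eef_rot: [-1.572, -0.0, 0.061]
force: [1.8, -9.1, 4.0]
grip_width: 0.0441
```

```bash
python3 go.py .4873 .1408 .018 .0617
python3 - <<'E'
from station import *
import cv2,numpy as np
F=[]
for i in range(4): a=camera("wrist")[:,:,::-1];F.append(get_obs()["force"])
print(np.mean(F,0).round(2))
cv2.imwrite("pics/p2.png",cv2.resize(a[40:280,240:460],(550,600),interpolation=cv2.INTER_CUBIC))
E
```

```text
t 13.63 turn [ 0.009 -0.002  0.001] shift_cm [0.003 0.045 0.011] F [ 1.79 -9.05  3.95] w 0.0441
[ 1.47 -9.08  3.79]
```

View pics/p2.png

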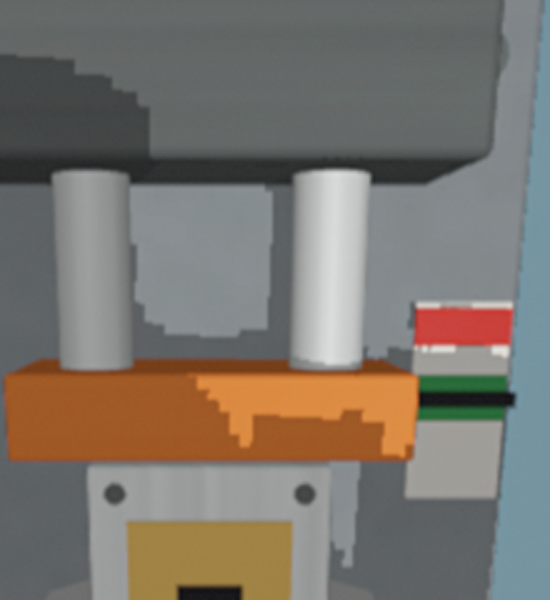

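The pointer stands in the middle of the green band, at (460,399) with green spanning rows 376–418. The module is centred (middle at column 209 against 211 for the stop) and square, so I'm handing in.

```bash
python3 -c "
from station import *
o=get_obs();print(o['time_s'],o['ee_pos'],o['force'],abs(o['joint_vel']).max());print(hand_in())"
```

```text
13.8333 [0.48727456 0.14070636 0.01845645] [ 0.91351671 -8.41325141  4.11131698] 0.001882760666150125
the job is handed in; nothing more can be done
None
```

I picked the aluminium module off the carrier and set it flat on the fixture plate with its plain end towards the stop. I then pushed the stop back and handed in at 13.8 s with the module still gripped and pushing.

- **Pointer:** the last wrist picture shows it in the middle of the green band. The tool position puts the stop about 13 mm back, which is about 6.5 N from the spring.
- **Alignment:** the module is square to the stop and centred on it to about 1 mm. The arm was still at hand-in.
- **Force disagreement:** the wrist reads 8.4 to 9.1 N along the push, above the 6.5 N spring estimate. I put the rest down to friction on the plate, because the gripper also presses the module lightly downwards (wrist force 4 N upward). I could not measure the force between module and stop directly.
- **Other objects:** I planned the moves to stay clear of the screwdriver, jar and cover. I did not measure their positions again at the end.

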